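Put the mixed-up plaster castings back in their own trays

ROBOT

A 7-joint arm with a two-finger parallel gripper is mounted at the origin on the work surface. World frame = base frame: x ahead of the robot, y to its left, z up, the work surface at z = 0. Lengths are in m, angles in rad, forces in N, time in s.
With the tool pointing down it reaches from about 0.4 to 0.85 m from the base axis. Payload 10.4 kg.
Tool frame: the origin (TCP) lies on the centre line of the jaws, within the pads' length; the fingertips stand 11 mm ahead of it and the grasp point (between the pads) lies 8 mm behind it; z points along the fingers, y is the line along which they close (so a half turn about z gives the same grasp; the last joint's range is limited). The gripper opens to 87 mm and grips with 3 to 60 N. Pads are 19 mm wide; open, the fingers measure 117 mm over their backs; the gripper's body (75 mm by 190 mm) begins 51 mm behind the grasp point.
Start: joints at [1.087, 0.332, -0.065, 1.46, 0.022, 1.35, -0.088], TCP at [0.278, -0.56, 0.234] pointing down, gripper open.
Joint ranges: [-2.6, 2.6], [-0.5, 2.12], [-1.47, 1.34], [0.16, 2.42], [-1.27, 4.41], [0.06, 2.06], [-2.6, 2.6]. Speed limits (rad/s): [2.22, 2.22, 2.79, 2.79, 3.14, 3.14, 3.14].

INTERFACE

Orientations are given as a unit quaternion [x, y, z, w].
In Python, from bench import r gives the robot as it stands.
- The arm moves only by the shell command python3 -m pendant 'ROWS' [OPENING] [FORCE]. ROWS is JSON, a list of rows, each a list of 4 numbers: the shift along the tool's x, y, z in m, then the turn about the tool's z in rad. A call has 1 to 8 rows; each row shifts and turns the commanded pose from where the row before left it, along the tool's axes as they then stand; what a row does not reach is not made up. A row lasts 1/12 s, in which the tool goes at most 41.7 mm and 7.16 degrees, less where a joint would pass 70% of its speed; a pose out of reach is approached as far as the arm can. A call with a gripper value outside its range is refused whole. OPENING is the opening, from 0 (shut) to 1 (fully open), set as the call begins (- or left out, the last holds). The fingers move at their own pace and stop on an object; FORCE is the grip in N (left out, the last holds). Time passes only in rows, so rows that do not move let the fingers close. It gives the time, the measured TCP pose, the force, the opening and the grip force at its end, in the units of the state.
- r.read_state(): the state, without advancing time (a new reading comes with each control period).
- r.camera(name): name is "side" or "top"; returns a dict with "img" (480x640x3 uint8, red, green, blue), "camera_matrix" (3x3 intrinsics, pixels), "dist_coeffs" ([k1, k2, p1, p2, k3] as OpenCV has them; the pictures are not rectified), "xyz" and "attitude" of the camera in the world. Camera axes: x right, y down, z forward; pixel columns grow to the right and rows downward; lengths in m; the calibration is good to about 2 mm. A picture is of the moment at which its call begins. There is no depth.
- r.close_job(): hands the job in; it is judged then, once.
Trained networks look in the newest picture that a camera, given by its name, has taken for a name from the list of things; names that differ only in an ending like _2 or _b are one class to them, and where a whole thing is asked for, a point or a joint stands for the part that bears it (a point fixed in the world has none). Each returns a list of dicts, best first, with "score" (0 to 1); they miss things now and then, are a little off and sometimes report something else, mostly with a low value. They report only what shows in the picture. A call takes as long as a camera call. They do not tell look-alikes from the thing itself.
- r.outline_of(thing, camera): "mask" (480x640 bool, what is visible of it) and "bbox" ([centre column, centre row, width, height] in pixels, round what is visible of it).
The state is a dict: "time": time; "joint_positions": joint angles; "joint_vel": joint speeds; "joint_torque": joint torques, N m; "ee_pos": TCP position; "eef_rot": TCP orientation; "ft_force": force on the tool from outside, world axes, zero at the start; "torque": the same for the moment, N m; "width": finger opening in m; "grip_force": force on a finger pad.
Only numpy, scipy, OpenCV 4.12 (cv2) and the standard library are available. Lean on these libraries where they do the work, as an engineer would, in place of code of your own. Each camera call takes 0.05 s, during which the arm holds its last target. There are 200 camera calls.

TASK

The three plaster castings have been left in each other's trays: swap them round so that each stands in the tray whose wooden pattern has its shape. Use the empty tray without a pattern as the stopping place on the way, and leave it empty at the end. Keep the castings upright, set them down on the tray floors rather than dropping them, do not knock one against another, and leave the small jar between the trays where it is.

Things in the scene. Friction and masses are not known exactly. Their poses are not given: they have to be found in the camera images.
- round_cast_center (a point): pale plaster casting, upright round cylinder, 50 mm in diameter, 60 mm high, about 0.25 kg. Point: its centre, half-way up; z is its axis
- square_cast_center (a point): pale plaster casting, upright square block, 48 x 48 mm, 60 mm high, about 0.3 kg. Point: its centre, half-way up; x and y are square to its sides, z up
- oblong_cast_center (a point): pale plaster casting, upright oblong block, 30 mm along its x, 62 mm along its y, 60 mm high, about 0.25 kg. Point: its centre, half-way up; z up
- tray_round: fixed plywood tray, black floor. Bay 78 x 78 mm inside, rims 8 mm wide, floor 4 mm and rim tops 14 mm above the bench. Origin: centre of the bay at bench height; x, y along its sides, z up. On its +x side a black ledge (top at 14 mm, centre 76 mm from the origin) with a light-wood pattern 6 mm thick: a disc 50 mm in diameter (the round casting belongs here)
- tray_square: fixed plywood tray, black floor. Bay 78 x 78 mm inside, rims 8 mm wide, floor 4 mm and rim tops 14 mm above the bench. Origin: centre of the bay at bench height; x, y along its sides, z up. On its +x side a black ledge (top at 14 mm, centre 76 mm from the origin) with a light-wood pattern 6 mm thick: a square of 48 mm (the square casting belongs here)
- tray_oblong: fixed plywood tray, black floor. Bay 78 x 78 mm inside, rims 8 mm wide, floor 4 mm and rim tops 14 mm above the bench. Origin: centre of the bay at bench height; x, y along its sides, z up. On its +x side a black ledge (top at 14 mm, centre 76 mm from the origin) with a light-wood pattern 6 mm thick: a rectangle 30 mm along x, 62 mm along y (the oblong casting belongs here)
- tray_spare: fixed plywood tray, black floor. Bay 78 x 78 mm inside, rims 8 mm wide, floor 4 mm and rim tops 14 mm above the bench. Origin: centre of the bay at bench height; x, y along its sides, z up. On its +x side a black ledge (top at 14 mm, centre 76 mm from the origin) without pattern. Empty at the start; the stopping place
- jar_center (a point): small amber jar, 44 mm in diameter, 58 mm high, standing loose between the trays; leave it alone. Point: its centre, half-way up
Things that resemble listed ones, but are neither listed nor needed, are in the scene too. Leave any black or green look-alike of the part that bears round_cast_center alone. Leave any green look-alike of the tray_round alone.

How it is judged:
By the outcome, as a careful person would: the job done as asked, in the order asked, and still so for the second after the job is handed in, with the robot touching nothing.
It also fails if it takes over 96 s, if anything falls off the work surface, if the arm or the gripper's body presses on something with over 40 N, if the wrist force passes 120 N, or if a joint passes its speed limit or range.

## Working session

There is one attempt and no reset: what is moved stays moved. The work goes in short steps, Python scripts to look and compute and a shell command to move; the robot and the scene stay as the last step left them, time stands still between calls to the robot, and variables do not carry over. Pictures are saved under pics/ and viewed, at most 14 in all, crops included, and the job is handed in when it is done.

```bash
mkdir -p pics; ls
cat > h.py <<'E'
import numpy as np,cv2
from scipy.spatial.transform import Rotation as R
from bench import r
def pose(c):
    a=np.array(c["attitude"],float)
    M=R.from_quat(a).as_matrix() if a.size==4 else a.reshape(3,3)
    return M,np.array(c["xyz"],float)
def world(c,px,z):
    M,t=pose(c)
    u=cv2.undistortPoints(np.array(px,float).reshape(-1,1,2),np.array(c["camera_matrix"]),np.array(c["dist_coeffs"])).reshape(-1,2)
    d=np.c_[u,np.ones(len(u))]@M.T
    return t+d*((z-t[2])/d[:,2])[:,None]
def proj(c,P):
    M,t=pose(c)
    q=(np.array(P,float).reshape(-1,3)-t)@M
    return cv2.projectPoints(q,np.zeros(3),np.zeros(3),np.array(c["camera_matrix"]),np.array(c["dist_coeffs"]))[0].reshape(-1,2)
E
python3 - <<'E'
from h import *
for n in("top","side"):
    c=r.camera(n); cv2.imwrite(f"pics/{n}0.png",c["img"][:,:,::-1]); print(n,c["xyz"],c["attitude"],c["camera_matrix"])
    for k in("round_cast_center","square_cast_center","oblong_cast_center","tray_round","tray_square","tray_oblong","tray_spare","jar_center"):
        for o in r.outline_of(k,n):
            print(k,round(o["score"],2),np.round(o["bbox"]),np.round(world(c,o["bbox"][:2],.06 if 'cast' in k or 'jar' in k else .014)[0],3) )
print(r.read_state())
E
```

```text
pics
top [0.28673554 0.05440388 1.30486852] [-0.702978    0.70886469 -0.04392643  0.03745995] [[591.47012649   0.         320.61812763]
 [  0.         591.47012649 247.30758177]
 [  0.           0.           1.        ]]
round_cast_center 0.79 [200. 193.  28.  25.] [0.551 0.3   0.06 ]
round_cast_center 0.73 [152. 165.  27.  27.] [0.614 0.408 0.06 ]
round_cast_center 0.73 [148. 224.  29.  22.] [0.485 0.411 0.06 ]
square_cast_center 0.91 [493. 225.  27.  26.] [ 0.475 -0.33   0.06 ]
square_cast_center 0.22 [276. 224.  32.  19.] [0.481 0.136 0.06 ]
oblong_cast_center 0.88 [277. 224.  32.  20.] [0.481 0.135 0.06 ]
tray_round 0.84 [276. 216.  48.  68.] [0.506 0.14  0.014]
tray_round 0.71 [489. 334.  54.  78.] [ 0.242 -0.326  0.014]
tray_square 0.89 [199. 186.  46.  70.] [0.576 0.313 0.014]
tray_oblong 0.62 [492. 217.  44.  67.] [ 0.502 -0.342  0.014]
tray_spare 0.67 [392. 198.  49.  68.] [ 0.546 -0.119  0.014]
tray_spare 0.48 [275. 224.  35.  18.] [0.487 0.142 0.014]
jar_center 0.86 [344. 192.  25.  30.] [ 0.549 -0.008  0.06 ]
side [0.24948673 0.80932503 0.79015982] [-0.08191355  0.9114360
[... 927 characters left out ...]
nt_positions': array([ 1.08742495,  0.33219062, -0.06467322,  1.46008957,  0.02161255,
        1.34989919, -0.08849746]), 'joint_vel': array([-0.00021515,  0.00029135,  0.00165934,  0.00017486,  0.00061628,
        0.00049429,  0.00161889]), 'joint_torque': array([ 3.71784226e-04, -6.23043036e+01,  2.43762718e-02, -3.90120542e+01,
       -6.13680552e-02,  3.16861400e-02,  2.75981648e-06]), 'ee_pos': array([ 0.27790987, -0.5598434 ,  0.23358631]), 'eef_rot': array([9.73580334e-01, 2.28344760e-01, 1.21097798e-05, 5.27580353e-05]), 'ft_force': array([-1.09991048, -0.76666453, -0.16162114]), 'torque': array([ 0.00306191, -0.0223505 , -0.00052768]), 'grip_force': 0.0, 'width': 0.0871088883838151}
```

View pics/top0.png

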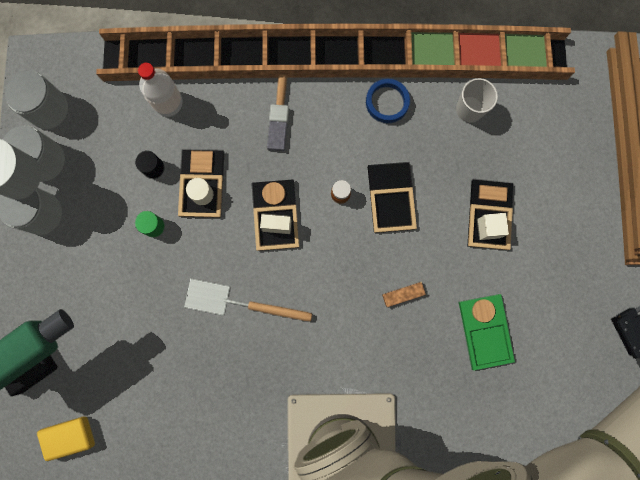

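View pics/side0.png

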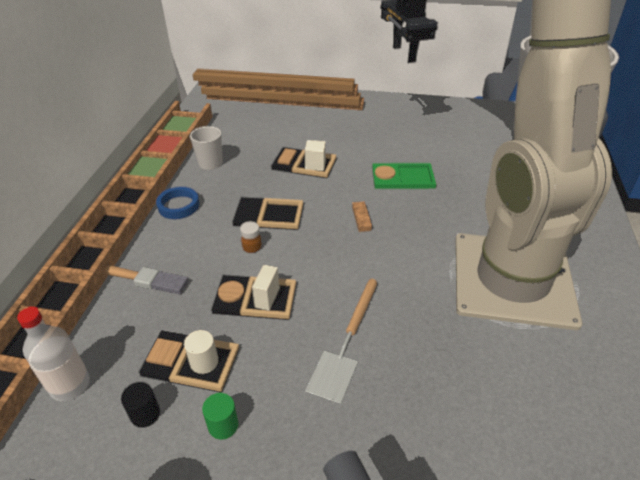

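The top view shows:
- The round casting in tray_square (200,190).
- The oblong in tray_round (275,225).
- The square in tray_oblong (492,225).
- The spare tray empty (392,205), with the jar at (342,190).

The green tray, the green and black cylinders and the rest are decoys. Next I'll fit models for the positions and yaws.

```bash
cat > fit.py <<'E'
from h import *
from scipy.optimize import minimize
S=4
def poly(w,h): return np.array([[-w,-h],[w,-h],[w,h],[-w,h]])/2
a=np.linspace(0,2*np.pi,40)[:-1]
disc=.025*np.c_[np.cos(a),np.sin(a)]
SH=dict(round=disc,square=poly(.048,.048),oblong=poly(.03,.062))
def tf(p,s,z):
    c_,s_=np.cos(p[2]),np.sin(p[2])
    return np.c_[s@np.array([[c_,s_],[-s_,c_]])+p[:2],np.full(len(s),z)]
def fill(m,c,P,v,hull=False):
    q=proj(c,P).astype(np.float32)
    if hull:q=cv2.convexHull(q)[:,0]
    cv2.fillPoly(m,[np.round((q+.5)*16*S-8).astype(np.int32)],v,shift=4)
def prism(c,p,s,z0,z1,m):
    fill(m,c,np.r_[tf(p,s,z0),tf(p,s,z1)],1,True)
def blank(): return np.zeros((480*S,640*S),np.uint8)
def big(b): return cv2.resize(b.astype(np.uint8),None,fx=S,fy=S,interpolation=cv2.INTER_LINEAR) if b.dtype!=bool else cv2.resize((b*255).astype(np.uint8),None,fx=S,fy=S)>127
def iou(A,B): return (A&B).sum()/max((A|B).sum(),1)
def best(f,x0,yaws):
    b=None
    for y in yaws:
        o=minimize(f,[*x0,y],method="Nelder-Mead",options=dict(initial_simplex=[[*x0,y],[x0[0]+.008,x0[1],y],[x0[0],x0[1]+.008,y],[*x0,y+.25]],maxfev=120))
        if b is None or o.fun<b.fun:b=o
    return b
def hsv(c):return cv2.cvtColor(c["img"],cv2.COLOR_RGB2HSV).astype(int)
def near(c,p,rad):
    q=proj(c,[[*p,.03]])[0];k=proj(c,[[p[0]+rad,p[1],.03]])[0];k2=proj(c,[[p[0],p[1]+rad,.03]])[0]
    d=max(np.linalg.norm(k-q),np.linalg.norm(k2-q))
    yy,xx=np.mgrid[:480,:640];return (xx-q[0])**2+(yy-q[1])**2<d*d
def pale(c):
    h=hsv(c);return (h[...,2]>125)&(h[...,1]<75)&(c["img"][...,0].astype(int)-c["img"][...,2]>8)
def wood(c):
    h=hsv(c);return (h[...,2]>90)&(h[...,1]>85)&(h[...,0]<25)
def cast(kind,p0,cams,z0=.004,yaws=(0,.5,-.5)):
    T=[(c,big(pale(c)&near(c,p0,.055))) for c in cams]
    def f(p):
        v=0
        for c,t in T:
            m=blank();prism(c,p,SH[kind],z0,z0+.06,m);v-=iou(m>0,t)
        return v/len(T)
    return best(f,p0,yaws)
def tray(kind,p0,cams,yaws=(0,.2,-.2)):
    T=[]
    for c in cams:
        ok=near(c,[p0[0]+.03,p0[1]],.13)
        pl=cv2.dilate((pale(c)&ok).astype(np.uint8),np.ones((5,5)))>0
        T.append((c,big(wood(c)&ok),big(~pl)))
    def f(p):
        v=0
        for c,t,ok in T:
            m=blank();fill(m,c,tf(p,poly(.094,.094),.014),1)
            fill(m,c,tf(p,poly(.078,.078),.014),0)
            if kind in SH: fill(m,c,tf(p,SH[kind]+[.076,0],.02),1)
            v-=iou((m>0)&ok,t&ok)
        return v/len(T)
    return best(f,p0,yaws)
E
python3 - <<'E'
from fit import *
C=[r.camera("top"),r.camera("side")]
for k,p in dict(round=(.49,.137),square=(.553,.305),oblong=(.475,-.335),spare=(.52,-.12)).items():
    for cs in (C[:1],C):
        o=tray(k,p,cs);print("tray",k,np.round(o.x,3),round(o.fun,2))
for k,p in dict(round=(.545,.31),square=(.47,-.32),oblong=(.477,.145)).items():
    for cs in (C[:1],C[1:],C):
        o=cast(k,p,cs);print("cast",k,np.round(o.x,3),round(o.fun,2))
s=r.read_state();print(R.from_quat(s["eef_rot"]).as_matrix().round(3))
E
```

```text
tray round [0.482 0.14  0.076] -0.84
tray round [0.481 0.14  0.07 ] -0.69
tray square [ 0.555  0.31  -0.03 ] -0.87
tray square [ 0.555  0.31  -0.023] -0.72
tray oblong [ 0.48  -0.337 -0.101] -0.85
tray oblong [ 0.479 -0.337 -0.107] -0.69
tray spare [ 0.52  -0.119  0.071] -0.84
tray spare [ 0.52  -0.119  0.079] -0.54
cast round [ 0.561  0.309 -1.11 ] -0.69
cast round [0.558 0.304 0.238] -0.87
cast round [0.559 0.306 0.255] -0.76
cast square [ 0.479 -0.336  0.152] -0.87
cast square [ 0.476 -0.34   0.093] -0.9
cast square [ 0.477 -0.336  0.12 ] -0.87
cast oblong [0.489 0.141 0.018] -0.72
cast oblong [0.487 0.137 0.039] -0.76
cast oblong [0.487 0.139 0.01 ] -0.72
[[ 0.896  0.445  0.   ]
 [ 0.445 -0.896 -0.   ]
 [ 0.     0.    -1.   ]]
```

```bash
cat > ov.py <<'E'
from fit import *
def overlay(c,casts,trays,fn,crop,f):
    im=cv2.resize(c["img"][:,:,::-1],None,fx=f,fy=f,interpolation=cv2.INTER_CUBIC)
    def L(P,col): cv2.polylines(im,[np.round((proj(c,P)+.5)*f*16-8).astype(np.int32)],True,col,1,shift=4)
    for k,p,z in casts: L(tf(p,SH[k],z),(0,0,255));L(tf(p,SH[k],z+.06),(255,0,0))
    for k,p in trays: L(tf(p,poly(.078,.078),.014),(0,255,0))
    x,y,w,h=[int(v*f) for v in crop]; cv2.imwrite(fn,im[y:y+h,x:x+w]); return im[y:y+h,x:x+w]
E
python3 - <<'E'
from ov import *
c=r.camera("top")
ca=[("round",(.559,.306,0),.004),("square",(.478,-.336,.13),.004),("oblong",(.488,.139,.02),.004)]
tr=[("r",(.482,.140,.073)),("s",(.555,.310,-.026)),("o",(.48,-.337,-.104)),("sp",(.52,-.119,.075))]
A=[overlay(c,ca,tr,"pics/x.png",k,5) for k in((165,145,76,110),(240,165,76,110))]
B=overlay(c,ca,tr,"pics/x.png",(455,165,76,110),5)
im=np.hstack(A+[B]);cv2.imwrite("pics/ov0.png",cv2.resize(im,(800,386)))
E
```

```text
(no output)
```

View pics/ov0.png

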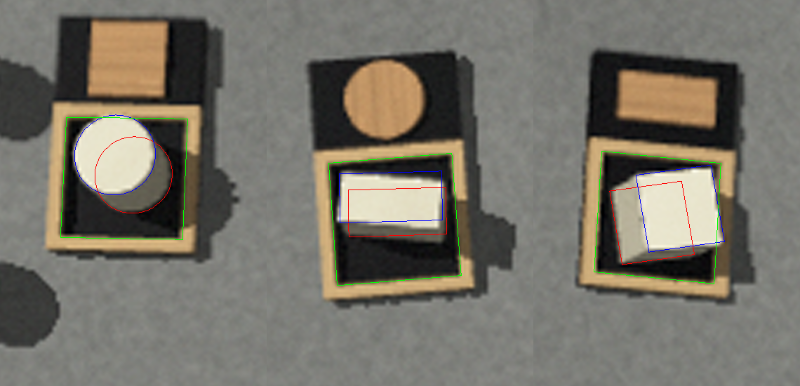

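Overlays fit to within 1–2 mm. First I'll carry the square to the spare tray.

```bash
cat > need.py <<'E'
import sys
from h import *
s=r.read_state();M=R.from_quat(s["eef_rot"]).as_matrix()
x,y,z,yaw=map(float,sys.argv[1:5])
th=np.arctan2(M[1,0],M[0,0]);turn=(th-yaw+np.pi/2)%np.pi-np.pi/2
d=np.array([x,y,z])-s["ee_pos"]
print("t",s["time"],"pos",s["ee_pos"].round(4),"th",round(th,3),"tilt",M[:,2].round(3),"w",round(s["width"],4),"grip",round(s["grip_force"],1),"F",np.round(s["ft_force"],1))
c,sn=np.cos(yaw),np.sin(yaw)
if abs(abs(th-yaw)-np.pi)<.5 : c,sn=-c,-sn
print("shift first:",(M.T@d).round(4),"turn",round(turn,4),"| after turn shift:",np.round([d[0]*c+d[1]*sn,d[0]*sn-d[1]*c,-d[2]],4))
E
python3 -m pendant '[[0.035,-0.014,0.01,0],[0.035,-0.014,0.01,0],[0.035,-0.014,0.01,0],[0.035,-0.014,0.01,0],[0.035,-0.014,0.01,0],[0.035,-0.014,0.01,0],[0.035,-0.014,0.01,0],[0.035,-0.014,0.01,0]]' 1 20
python3 -m pendant '[[0,0,0,0.11],[0,0,0,0.11],[0,0,0,0.11],[0,0,0,0]]'
python3 need.py .478 -.336 .036 .13
```

```text
time: 1.72
ee_pos: [0.4799, -0.3336, 0.1534]
eef_rot: [0.974, 0.228, 0.0, 0.0]
ft_force: [0.2, -0.5, -0.3]
width: 0.0872
grip_force: 0.0
time: 2.05
ee_pos: [0.4791, -0.3348, 0.1535]
eef_rot: [0.998, 0.063, -0.0, 0.0]
ft_force: [0.1, 0.8, -0.7]
width: 0.0868
grip_force: 0.0
t 2.05 pos [ 0.4791 -0.3348  0.1535] th 0.126 tilt [-0. -0. -1.] w 0.0868 grip 0.0 F [ 0.1  0.8 -0.7]
shift first: [-0.0012  0.001   0.1175] turn -0.004 | after turn shift: [-0.0012  0.001   0.1175]
```

```bash
python3 -m pendant '[[-0.001,0.001,0.03,0],[0,0,0.03,0],[0,0,0.025,0],[0,0,0.018,0],[0,0,0.0145,0],[0,0,0,0]]'
python3 -m pendant '[[0,0,0,0],[0,0,0,0],[0,0,0,0],[0,0,0,0],[0,0,0,0],[0,0,0,0]]' 0.4 20
python3 need.py .478 -.336 .036 .13
```

```text
time: 2.55
ee_pos: [0.4762, -0.3351, 0.033]
eef_rot: [0.998, 0.067, -0.002, -0.001]
ft_force: [-1.0, 0.1, -0.2]
width: 0.0872
grip_force: 0.0
time: 3.05
ee_pos: [0.4783, -0.3363, 0.0366]
eef_rot: [0.998, 0.065, 0.0, 0.0]
ft_force: [0.5, -0.3, -0.5]
width: 0.0552
grip_force: 0.0
t 3.05 pos [ 0.4783 -0.3363  0.0366] th 0.131 tilt [ 0.001 -0.001 -1.   ] w 0.0552 grip 0.0 F [ 0.5 -0.3 -0.5]
shift first: [-0.0003 -0.0003  0.0006] turn 0.001 | after turn shift: [-0.0003 -0.0003  0.0006]
```

```bash
python3 -m pendant '[[0,0,0,0],[0,0,0,0],[0,0,0,0],[0,0,0,0]]' 0.4 20
python3 -m pendant '[[0,0,-0.002,0],[0,0,-0.01,0],[0,0,-0.02,0],[0,0,-0.025,0],[0,0,-0.025,0],[0,0,-0.02,0],[0,0,-0.01,0],[0,0,0,0]]'
python3 need.py .52 -.119 .15 .075
python3 - <<'E'
from h import *
c=r.camera("side");cv2.imwrite("pics/s1.png",c["img"][:,:,::-1])
E
```

```text
time: 3.38
ee_pos: [0.4783, -0.3364, 0.0364]
eef_rot: [0.998, 0.065, 0.0, 0.0]
ft_force: [-0.5, 0.2, 4.2]
width: 0.0483
grip_force: 19.7
time: 4.05
ee_pos: [0.479, -0.3367, 0.1506]
eef_rot: [0.998, 0.065, 0.001, 0.001]
ft_force: [0.0, 0.0, -3.4]
width: 0.0478
grip_force: 19.7
t 4.05 pos [ 0.479  -0.3367  0.1506] th 0.131 tilt [ 0.003 -0.002 -1.   ] w 0.0478 grip 19.7 F [ 0.   0.  -3.4]
shift first: [ 0.069  -0.2105  0.0003] turn 0.0558 | after turn shift: [ 0.0572 -0.214   0.0006]
```

View pics/s1.png

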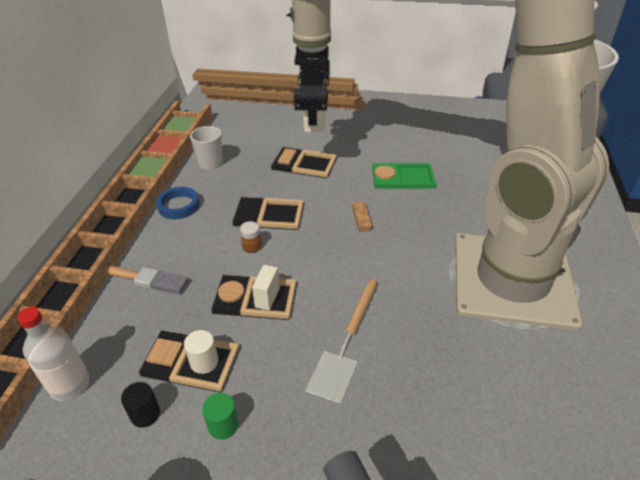

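The square is held (313,125). Carry it to the spare tray.

```bash
python3 -m pendant '[[0.005,-0.015,0,0.028],[0.01,-0.031,0,0.028],[0.012,-0.036,0,0],[0.012,-0.036,0,0],[0.01,-0.036,0,0],[0.008,-0.03,0,0],[0.004,-0.018,0,0],[0,-0.006,0,0]]'
python3 -m pendant '[[0,0,0,0],[0,0,0,0]]'
python3 need.py .52 -.119 .0375 .075
```

```text
time: 4.77
ee_pos: [0.5213, -0.1191, 0.1463]
eef_rot: [0.999, 0.04, -0.001, -0.001]
ft_force: [-0.8, -0.3, -3.1]
width: 0.0483
grip_force: 19.7
time: 4.93
ee_pos: [0.5208, -0.1246, 0.1469]
eef_rot: [0.999, 0.037, -0.001, 0.0]
ft_force: [0.1, -1.1, -3.6]
width: 0.0483
grip_force: 19.7
t 4.9333 pos [ 0.5208 -0.1246  0.1469] th 0.074 tilt [-0.002 -0.    -1.   ] w 0.0483 grip 19.7 F [ 0.1 -1.1 -3.6]
shift first: [-0.0002 -0.0056  0.1094] turn -0.0006 | after turn shift: [-0.0004 -0.0056  0.1094]
```

```bash
python3 -m pendant '[[0,-0.003,0.02,0],[0,0,0.025,0],[0,0,0.02,0],[0,0,0.015,0],[0,0,0.01,0],[0,0,0.006,0],[0,0,0,0],[0,0,0,0]]'
python3 need.py .52 -.119 .0365 .075
```

```text
time: 5.6
ee_pos: [0.5216, -0.1214, 0.0524]
eef_rot: [0.999, 0.037, 0.0, 0.0]
ft_force: [0.1, -0.3, -3.1]
width: 0.0484
grip_force: 19.7
t 5.6 pos [ 0.5216 -0.1214  0.0524] th 0.074 tilt [ 0. -0. -1.] w 0.0484 grip 19.7 F [ 0.1 -0.3 -3.1]
shift first: [-0.0014 -0.0025  0.0159] turn -0.001 | after turn shift: [-0.0014 -0.0025  0.0159]
```

```bash
python3 -m pendant '[[-0.001,-0.002,0.006,0],[0,0,0.005,0],[0,0,0.003,0],[0,0,0.001,0],[0,0,0,0],[0,0,0,0],[0,0,0.0005,0],[0,0,0,0]]'
python3 need.py .52 -.119 .0365 .075
```

```text
time: 6.27
ee_pos: [0.5204, -0.1189, 0.0367]
eef_rot: [0.999, 0.037, 0.0, 0.0]
ft_force: [-0.9, -0.6, -3.3]
width: 0.048
grip_force: 19.7
t 6.2667 pos [ 0.5204 -0.1189  0.0367] th 0.075 tilt [ 0. -0. -1.] w 0.048 grip 19.7 F [-0.9 -0.6 -3.3]
shift first: [-0.0004  0.0001  0.0002] turn -0.0002 | after turn shift: [-0.0004  0.0001  0.0002]
```

```bash
python3 -m pendant '[[0,0,0.0005,0],[0,0,0,0],[0,0,0,0]]' | grep -E "ee_pos|ft"
python3 -m pendant '[[0,0,0.0005,0],[0,0,0,0],[0,0,0,0]]' | grep -E "ee_pos|ft"
```

```text
ee_pos: [0.5204, -0.1188, 0.0364]
ft_force: [-1.4, 1.1, 2.8]
ee_pos: [0.5204, -0.1189, 0.0364]
ft_force: [-4.7, 1.4, 8.5]
```

On the floor. Release, retreat and go to the oblong.

```bash
python3 -m pendant '[[0,0,-0.0005,0],[0,0,0,0],[0,0,0,0],[0,0,0,0],[0,0,0,0],[0,0,0,0]]' 1 20 | tail -2
python3 -m pendant '[[0,0,-0.01,0],[0,0,-0.025,0],[0,0,-0.03,0],[0,0,-0.03,0],[0,0,-0.02,0],[0,0,0,0]]' 
python3 need.py .488 .139 .15 -.02
```

```text
width: 0.08
grip_force: 0.0
time: 7.77
ee_pos: [0.5227, -0.1191, 0.1566]
eef_rot: [0.999, 0.037, 0.004, 0.001]
ft_force: [0.4, -0.6, 0.4]
width: 0.0867
grip_force: 0.0
t 7.7667 pos [ 0.5227 -0.1191  0.1566] th 0.075 tilt [ 0.008 -0.002 -1.   ] w 0.0867 grip 0.0 F [ 0.4 -0.6  0.4]
shift first: [-0.0154 -0.26    0.0059] turn 0.0949 | after turn shift: [-0.0399 -0.2574  0.0066]
```

```bash
python3 -m pendant '[[-0.002,-0.036,0,0],[-0.002,-0.036,0,0],[-0.002,-0.036,0,0],[-0.002,-0.036,0,0],[-0.002,-0.036,0,0],[-0.002,-0.036,0,0],[-0.002,-0.034,0.003,0.05],[-0.001,-0.01,0.002,0.045]]' | grep ee_
python3 -m pendant '[[0,0,0,0],[0,0,0,0],[0,0,0,0]]' | grep ee_
python3 need.py .488 .139 .036 -.02
python3 - <<'E'
from ov import *
c=r.camera("side")
ca=[("square",(.52,-.119,.075),.004),("oblong",(.488,.139,-.02),.004)]
overlay(c,ca,[],"pics/s2.png",(140,170,266,200),3)
E
```

```text
ee_pos: [0.4848, 0.1452, 0.1465]
ee_pos: [0.4866, 0.138, 0.1461]
t 8.6833 pos [0.4866 0.138  0.1461] th -0.02 tilt [-0.    -0.001 -1.   ] w 0.0868 grip 0.0 F [ 0.4 -0.2  0.2]
shift first: [ 0.0014 -0.0011  0.1101] turn -0.0005 | after turn shift: [ 0.0014 -0.001   0.1101]
```

View pics/s2.png

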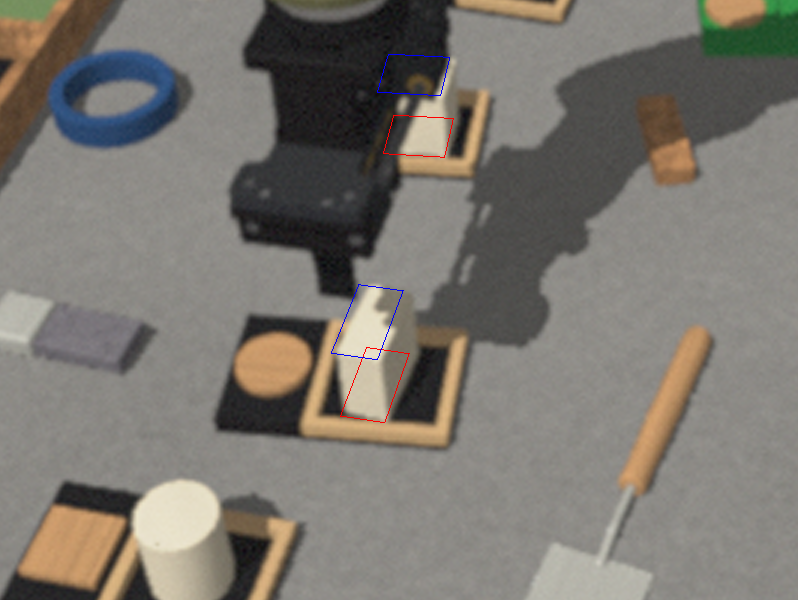

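Run:
```python
import fit
from fit import *
C=[]
for n in("top","side"):
    c=r.camera(n);c["img"]=cv2.imread(f"pics/{n}0.png")[:,:,::-1].copy();C.append(c)
def pale2(c):
    h=hsv(c);return (h[...,2]>75)&(h[...,1]<85)
fit.pale=pale2
def near2(c,p,rad):
    m=blank();fill(m,c,tf((*p,.073),poly(.07,.07),.014),1);
    q=blank();prism(c,(*p,0),poly(.055,.08),.004,.066,q)
    return cv2.resize(q,(640,480),interpolation=cv2.INTER_NEAREST)>0
fit.near=near2
for cs in(C[:1],C[1:],C):
    o=cast("oblong",(.487,.139),cs,yaws=(0,.2,-.2));print(o.x.round(3),o.fun.round(3))
```

```text
[ 0.487  0.14  -0.096] -0.957
[ 0.484  0.136 -0.148] -0.771
[ 0.486  0.139 -0.09 ] -0.836
```

Yaw is about −0.095. Grip the oblong along its length.

```bash
python3 -m pendant '[[0,-0.001,0.02,0.075],[0,0,0.03,0],[0,0,0.03,0],[0,0,0.02,0],[0,0,0.01,0],[0,0,0,0],[0,0,0,0]]' | grep ee_
python3 -m pendant '[[0,0,0,0],[0,0,0,0],[0,0,0,0],[0,0,0,0],[0,0,0,0],[0,0,0,0],[0,0,0,0]]' 0.5 20
python3 need.py .487 .139 .036 -.095
```

```text
ee_pos: [0.4867, 0.1401, 0.0366]
time: 10.0
ee_pos: [0.4867, 0.1401, 0.0365]
eef_rot: [0.999, -0.048, 0.0, 0.0]
ft_force: [-0.9, -1.5, 7.2]
width: 0.0619
grip_force: 20.0
t 10.0 pos [0.4867 0.1401 0.0365] th -0.095 tilt [ 0.001 -0.    -1.   ] w 0.0619 grip 20.0 F [-0.9 -1.5  7.2]
shift first: [0.0004 0.0011 0.0005] turn -0.0004 | after turn shift: [0.0004 0.0011 0.0005]
```

```bash
python3 -m pendant '[[0,0,-0.002,0],[0,0,-0.01,0],[0,0,-0.02,0],[0,0,-0.03,0],[0,0,-0.03,0],[0,0,-0.02,0],[0,0,-0.005,0],[0,0,0,0]]' | grep -E "ee_|wid|ft"
python3 -m pendant '[[0.001,0.012,0,0],[0.002,0.025,0,0],[0.003,0.036,0,0],[0.003,0.036,0,0],[0.003,0.036,0,0],[0.003,0.036,0,0],[0.003,0.036,0,0],[0.003,0.036,0,0]]' | grep -E "ee_|wid|ft"
python3 -m pendant '[[0.003,0.036,0,0.01],[0.003,0.036,0,0],[0.003,0.036,0,0],[0.003,0.036,0,0],[0.003,0.034,0,0],[0.002,0.025,0,0],[0.002,0.014,0,0],[0,0.004,0,0]]' | grep -E "ee_|wid|ft"
python3 -m pendant '[[0,0,0,0],[0,0,0,0],[0,0,0,0],[0,0,0,0]]' | grep -E "ee_|wid|ft"
python3 need.py .48 -.337 .0365 -.104
```

```text
ee_pos: [0.4871, 0.1407, 0.1546]
ft_force: [-0.0, 0.1, -3.3]
width: 0.062
ee_pos: [0.4818, -0.115, 0.1513]
ft_force: [-0.5, -0.2, -2.1]
width: 0.062
ee_pos: [0.4779, -0.3373, 0.1511]
ft_force: [-0.3, 0.4, -2.3]
width: 0.0617
ee_pos: [0.4798, -0.3335, 0.1531]
ft_force: [-0.1, -0.3, -2.2]
width: 0.0619
t 12.3333 pos [ 0.4798 -0.3335  0.1531] th -0.103 tilt [ 0.  0. -1.] w 0.0619 grip 20.0 F [-0.1 -0.3 -2.2]
shift first: [0.0005 0.0035 0.1166] turn 0.0011 | after turn shift: [0.0005 0.0034 0.1166]
```

```bash
python3 -m pendant '[[0,0.0035,0.02,0],[0,0,0.025,0],[0,0,0.025,0],[0,0,0.02,0],[0,0,0.012,0],[0,0,0.005,0],[0,0,0,0],[0,0,0,0]]' | grep -E "ee_|wid|ft"
python3 need.py .48 -.337 .0365 -.104
```

```text
ee_pos: [0.4796, -0.3388, 0.0471]
ft_force: [0.0, 0.3, -1.8]
width: 0.062
t 13.0 pos [ 0.4796 -0.3388  0.0471] th -0.105 tilt [ 0.001 -0.001 -1.   ] w 0.062 grip 20.0 F [ 0.   0.3 -1.8]
shift first: [ 0.0002 -0.0019  0.0106] turn -0.0008 | after turn shift: [ 0.0002 -0.0019  0.0106]
```

```bash
python3 -m pendant '[[0,-0.0015,0.004,0],[0,0,0.003,0],[0,0,0.0018,0],[0,0,0.001,0],[0,0,0.0003,0],[0,0,0,0],[0,0,0,0]]' | grep -E "ee_|wid|ft"
python3 -m pendant '[[0,0,0.0005,0],[0,0,0,0],[0,0,0,0]]' | grep -E "ee_pos|ft"
```

```text
ee_pos: [0.4793, -0.3373, 0.0366]
ft_force: [-2.7, 2.3, 4.9]
width: 0.0617
ee_pos: [0.4793, -0.3373, 0.0366]
ft_force: [-5.0, 4.1, 11.0]
```

```bash
python3 -m pendant '[[0,0,-0.0005,0],[0,0,0,0],[0,0,0,0],[0,0,0,0],[0,0,0,0],[0,0,0,0]]' 1 20 | tail -2
python3 -m pendant '[[0,0,-0.01,0],[0,0,-0.025,0],[0,0,-0.03,0],[0,0,-0.03,0],[0,0,-0.02,0],[0,-0.01,0,0],[0,-0.02,0,0],[0,-0.036,0,0]]' | grep -E "ee_|wid|ft"
python3 -m pendant '[[0.001,-0.036,0,0],[0.001,-0.036,0,0],[0.001,-0.036,0,0],[0.001,-0.036,0,0],[0.001,-0.036,0,0],[0.001,-0.036,0,0],[0.001,-0.036,0,0],[0.001,-0.036,0,0]]' | grep -E "ee_|wid|ft"
python3 -m pendant '[[0.001,-0.036,0,0],[0.001,-0.036,0,0],[0.001,-0.036,0,0],[0.001,-0.036,0,0],[0,-0.036,0,0],[0,-0.036,0,0],[0,-0.03,0,0],[0,-0.018,0,0]]' | grep -E "ee_|wid|ft"
python3 -m pendant '[[0,0,0,0],[0,0,0,0],[0,0,0,0]]' | grep -E "ee_|wid|ft"
python3 need.py .559 .306 .036 -.1
```

```text
width: 0.0857
grip_force: 0.0
ee_pos: [0.485, -0.2742, 0.1515]
ft_force: [0.3, -0.4, -0.1]
width: 0.0867
ee_pos: [0.5239, 0.0159, 0.1513]
ft_force: [1.0, -0.2, -0.2]
width: 0.0869
ee_pos: [0.5546, 0.2804, 0.151]
ft_force: [-0.3, 0.3, 0.1]
width: 0.0871
ee_pos: [0.5559, 0.275, 0.1508]
ft_force: [0.0, -0.5, 0.6]
width: 0.0871
t 16.5833 pos [0.5559 0.275  0.1508] th -0.106 tilt [-0.    -0.001 -1.   ] w 0.0871 grip 0.0 F [ 0.  -0.5  0.6]
shift first: [-0.0002 -0.0313  0.1148] turn -0.0059 | after turn shift: [-0.     -0.0311  0.1148]
```

```bash
python3 -m pendant '[[0,-0.015,0,0],[0,-0.014,0,0],[0,-0.002,0.02,0],[0,0,0.025,0],[0,0,0.025,0],[0,0,0.02,0],[0,0,0.01,0],[0,0,0,0]]' | grep ee_
python3 -m pendant '[[0,0,0,0],[0,0,0,0],[0,0,0,0]]' | grep -E "ee_|wid|ft"
python3 need.py .559 .306 .036 -.1
```

```text
ee_pos: [0.5579, 0.3065, 0.0486]
ee_pos: [0.56, 0.3075, 0.0526]
ft_force: [0.4, -0.3, 0.8]
width: 0.0873
t 17.5 pos [0.56   0.3075 0.0526] th -0.105 tilt [ 0.002  0.001 -1.   ] w 0.0873 grip 0.0 F [ 0.4 -0.3  0.8]
shift first: [-0.0009  0.0016  0.0166] turn -0.0054 | after turn shift: [-0.0009  0.0016  0.0166]
```

```bash
python3 -m pendant '[[-0.001,0.001,0.008,0],[0,0,0.006,0],[0,0,0.002,0],[0,0,0,0],[0,0,0,0]]' | grep ee_
python3 -m pendant '[[0,0,0,0],[0,0,0,0],[0,0,0,0],[0,0,0,0],[0,0,0,0],[0,0,0,0],[0,0,0,0],[0,0,0,0]]' 0.4 20 | grep -E "ee_|wid|ft|grip"
python3 -m pendant '[[0,0,0,0],[0,0,0,0]]' | grep -E "ee_|wid|ft|grip"
python3 -m pendant '[[0,0,-0.002,0],[0,0,-0.01,0],[0,0,-0.02,0],[0,0,-0.03,0],[0,0,-0.03,0],[0,0,-0.02,0],[0,0,-0.005,0],[0,0,0,0]]' | grep -E "ee_|wid|ft"
python3 need.py .482 .140 .15 -.1
python3 - <<'E'
from h import *
for n in("top","side"):
    c=r.camera(n);cv2.imwrite(f"pics/{n}3.png",c["img"][:,:,::-1])
E
```

```text
ee_pos: [0.5579, 0.306, 0.0347]
ee_pos: [0.558, 0.306, 0.035]
ft_force: [-0.3, -0.3, 1.2]
width: 0.0496
grip_force: 20.0
ee_pos: [0.558, 0.306, 0.035]
ft_force: [-0.3, 0.3, 0.0]
width: 0.0494
grip_force: 20.0
ee_pos: [0.5587, 0.3065, 0.1538]
ft_force: [0.3, 0.4, -3.2]
width: 0.0498
t 19.4167 pos [0.5587 0.3065 0.1538] th -0.105 tilt [ 0.003  0.001 -1.   ] w 0.0498 grip 20.0 F [ 0.3  0.4 -3.2]
shift first: [-0.0588  0.1736  0.0033] turn -0.0052 | after turn shift: [-0.0597  0.1733  0.0038]
```

View pics/side3.png

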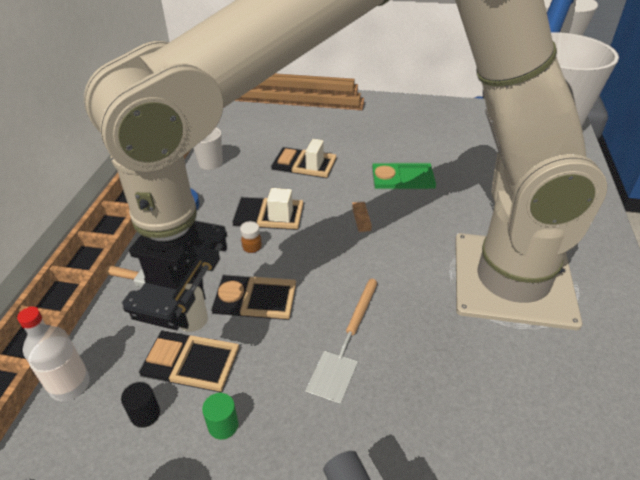

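The oblong stands upright in tray_oblong (314,155) and the square in the spare tray (280,205). The round is held, and the jar hasn't moved (250,238). Next: round to tray_round.

```bash
python3 -m pendant '[[-0.004,0.012,0,0],[-0.008,0.024,0,0],[-0.012,0.034,0,0],[-0.012,0.034,0,0],[-0.011,0.034,0,0],[-0.008,0.022,0,0],[-0.004,0.012,0,0],[0,0.001,0,0]]' | grep -E "ee_|wid|ft"
python3 -m pendant '[[0,0,0,0],[0,0,0,0],[0,0,0,0]]' | grep -E "ee_|wid|ft"
python3 -m pendant '[[0,0,0.02,0],[0,0,0.025,0],[0,0,0.025,0],[0,0,0.02,0],[0,0,0.01,0],[0,0,0.004,0],[0,0,0,0],[0,0,0,0]]' | grep -E "ee_|wid|ft"
python3 need.py .482 .140 .035 -.1
```

```text
ee_pos: [0.4796, 0.1366, 0.1502]
ft_force: [1.4, -0.7, -1.7]
width: 0.0496
ee_pos: [0.4812, 0.1413, 0.1514]
ft_force: [-0.4, 0.0, -2.8]
width: 0.0494
ee_pos: [0.4818, 0.1408, 0.0488]
ft_force: [-0.1, 0.7, -2.4]
width: 0.0494
t 21.1 pos [0.4818 0.1408 0.0488] th -0.105 tilt [ 0.001  0.    -1.   ] w 0.0494 grip 20.0 F [-0.1  0.7 -2.4]
shift first: [0.0002 0.0008 0.0138] turn -0.0047 | after turn shift: [0.0002 0.0008 0.0138]
```

```bash
python3 -m pendant '[[0,0.0008,0.005,0],[0,0,0.004,0],[0,0,0.002,0],[0,0,0.001,0],[0,0,0.0005,0],[0,0,0.0005,0],[0,0,0,0],[0,0,0,0]]' | grep -E "ee_|wid|ft"
python3 -m pendant '[[0,0,0.0005,0],[0,0,0,0],[0,0,0,0]]' | grep -E "ee_pos|ft"
python3 -m pendant '[[0,0,0.0005,0],[0,0,0,0],[0,0,0,0]]' | grep -E "ee_pos|ft"
```

```text
ee_pos: [0.4812, 0.1394, 0.035]
ft_force: [0.3, -0.6, -2.4]
width: 0.0498
ee_pos: [0.4813, 0.1394, 0.0349]
ft_force: [-3.3, -0.4, 5.4]
ee_pos: [0.4813, 0.1395, 0.0348]
ft_force: [-5.6, -2.6, 12.0]
```

```bash
python3 -m pendant '[[0,0,-0.0007,0],[0,0,0,0],[0,0,0,0],[0,0,0,0],[0,0,0,0],[0,0,0,0],[0,0,0,0]]' 1 20 | tail -2
python3 -m pendant '[[0,0,-0.01,0],[0,0,-0.025,0],[0,0,-0.03,0],[0,0,-0.03,0],[0,0,-0.02,0],[0,0.01,0,0],[0.003,0.02,0,0],[0.009,0.034,0,0]]' | grep -E "ee_|wid|ft"
python3 -m pendant '[[0.01,0.036,0,0],[0.01,0.036,0,0],[0.01,0.036,0,0],[0.01,0.034,0,0],[0.01,0.03,0,0],[0.005,0.018,0,-0.09],[0,0,0,-0.09],[0,0,0,0]]' | grep -E "ee_|wid|ft"
python3 -m pendant '[[0,0,0,0],[0,0,0,0],[0,0,0,0]]' | grep -E "ee_|wid|ft"
python3 need.py .5204 -.1189 .036 .075
python3 - <<'E'
from fit import *
c=r.camera("side");cv2.imwrite("pics/side4.png",c["img"][:,:,::-1])
E
```

```text
width: 0.0845
grip_force: 0.0
ee_pos: [0.4857, 0.0768, 0.1505]
ft_force: [0.1, -0.3, 0.4]
width: 0.0872
ee_pos: [0.5207, -0.1218, 0.1496]
ft_force: [-0.0, 0.2, -0.7]
width: 0.0868
ee_pos: [0.5211, -0.1194, 0.1498]
ft_force: [-0.0, -0.7, 0.2]
width: 0.0873
t 24.4333 pos [ 0.5211 -0.1194  0.1498] th 0.074 tilt [ 0.  0. -1.] w 0.0873 grip 0.0 F [-0.  -0.7  0.2]
shift first: [-0.0007 -0.0005  0.1138] turn -0.0009 | after turn shift: [-0.0006 -0.0005  0.1138]
```

View pics/side4.png

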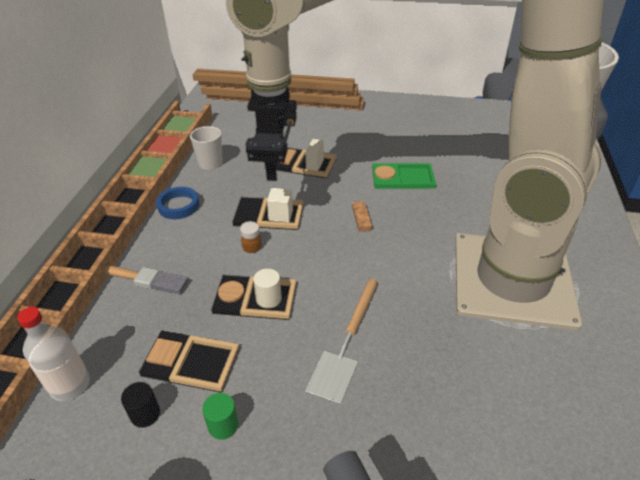

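The round stands in tray_round (267,290) and the jaws are above the square. Pick it up.

```bash
python3 -m pendant '[[-0.0005,-0.0005,0.02,0],[0,0,0.03,0],[0,0,0.03,0],[0,0,0.02,0],[0,0,0.01,0],[0,0,0.003,0],[0,0,0,0],[0,0,0,0]]' | grep ee_
python3 -m pendant '[[0,0,0,0],[0,0,0,0],[0,0,0,0],[0,0,0,0],[0,0,0,0],[0,0,0,0],[0,0,0,0],[0,0,0,0]]' 0.4 20 | grep -E "ee_|wid|ft|grip"
python3 -m pendant '[[0,0,0,0],[0,0,0,0]]' | grep -E "ee_|wid|ft|grip"
python3 -m pendant '[[0,0,-0.002,0],[0,0,-0.01,0],[0,0,-0.02,0],[0,0,-0.03,0],[0,0,-0.03,0],[0,0,-0.02,0],[0,0,-0.005,0],[0,0,0,0]]' | grep -E "ee_|wid|ft"
python3 need.py .555 .310 .15 -.026
```

```text
ee_pos: [0.5215, -0.1198, 0.0379]
ee_pos: [0.5205, -0.1197, 0.0367]
ft_force: [-0.9, 1.0, 1.7]
width: 0.0482
grip_force: 19.8
ee_pos: [0.5206, -0.1197, 0.0367]
ft_force: [-0.3, 1.1, 1.9]
width: 0.0482
grip_force: 19.8
ee_pos: [0.5213, -0.12, 0.1552]
ft_force: [0.4, -0.4, -3.7]
width: 0.0483
t 26.65 pos [ 0.5213 -0.12    0.1552] th 0.075 tilt [ 0.003 -0.001 -1.   ] w 0.0483 grip 19.8 F [ 0.4 -0.4 -3.7]
shift first: [ 0.0657 -0.4263  0.0049] turn 0.1006 | after turn shift: [ 0.0225 -0.4307  0.0052]
```

```bash
python3 -m pendant '[[0,-0.012,0,0.05],[0.001,-0.024,0,0.051],[0.0015,-0.034,0,0],[0.002,-0.034,0,0],[0.002,-0.034,0,0],[0.002,-0.034,0,0],[0.002,-0.034,0,0],[0.002,-0.034,0,0]]' | grep -E "ee_|wid|ft"
python3 -m pendant '[[0.002,-0.034,0,0],[0.002,-0.034,0,0],[0.002,-0.034,0,0],[0.002,-0.034,0,0],[0.001,-0.028,0,0],[0.001,-0.018,0,0],[0,-0.006,0,0],[0,0,0,0]]' | grep -E "ee_|wid|ft"
python3 -m pendant '[[0,0,0,0],[0,0,0,0],[0,0,0,0]]' | grep -E "ee_|wid|ft"
python3 need.py .555 .310 .0365 -.026
```

```text
ee_pos: [0.5357, 0.1211, 0.1516]
ft_force: [1.6, -0.2, -4.0]
width: 0.0485
ee_pos: [0.5503, 0.309, 0.1514]
ft_force: [-0.9, 0.1, -2.3]
width: 0.0482
ee_pos: [0.5523, 0.3056, 0.1533]
ft_force: [-0.2, -1.1, -2.9]
width: 0.0481
t 28.2333 pos [0.5523 0.3056 0.1533] th -0.028 tilt [-0.    -0.001 -1.   ] w 0.0481 grip 19.8 F [-0.2 -1.1 -2.9]
shift first: [ 0.0026 -0.0046  0.1168] turn -0.0024 | after turn shift: [ 0.0026 -0.0045  0.1168]
```

```bash
python3 -m pendant '[[0.0025,-0.004,0.02,0],[0,0,0.025,0],[0,0,0.025,0],[0,0,0.02,0],[0,0,0.01,0],[0,0,0.004,0],[0,0,0,0],[0,0,0,0]]' | grep -E "ee_|wid|ft"
python3 -m pendant '[[0,0,0,0]]' | grep -E "ee_|wid|ft"
python3 need.py .555 .310 .0367 -.026
```

```text
ee_pos: [0.5551, 0.3115, 0.0509]
ft_force: [-0.0, -0.1, -3.3]
width: 0.0483
ee_pos: [0.5553, 0.3119, 0.0512]
ft_force: [0.0, -0.9, -2.9]
width: 0.0483
t 28.9833 pos [0.5553 0.3119 0.0512] th -0.026 tilt [ 0.002  0.001 -1.   ] w 0.0483 grip 19.8 F [ 0.  -0.9 -2.9]
shift first: [-0.0003  0.0019  0.0145] turn -0.0004 | after turn shift: [-0.0003  0.0019  0.0145]
```

```bash
python3 -m pendant '[[0,0.0015,0.006,0],[0,0,0.004,0],[0,0,0.002,0],[0,0,0.001,0],[0,0,0.0005,0],[0,0,0.0005,0],[0,0,0,0],[0,0,0,0]]' | grep -E "ee_|wid|ft"
python3 -m pendant '[[0,0,0.0005,0],[0,0,0,0],[0,0,0,0]]' | grep -E "ee_pos|ft"
```

```text
ee_pos: [0.5546, 0.3098, 0.0367]
ft_force: [-3.8, -3.5, 7.3]
width: 0.0479
ee_pos: [0.5547, 0.3099, 0.0367]
ft_force: [-5.7, -4.7, 10.8]
```

Contact with the floor. Release, retreat and look.

```bash
python3 -m pendant '[[0,0,-0.0007,0],[0,0,0,0],[0,0,0,0],[0,0,0,0],[0,0,0,0],[0,0,0,0],[0,0,0,0]]' 1 20 | tail -2
python3 -m pendant '[[0,0,-0.01,0],[0,0,-0.025,0],[0,0,-0.03,0],[0,0,-0.03,0],[0,0,-0.03,0],[-0.02,0,-0.02,0],[-0.03,0,-0.01,0],[-0.03,0,0,0]]' | grep -E "ee_|wid|ft"
python3 -m pendant '[[-0.03,0.01,0,0],[-0.03,0.01,0,0],[-0.02,0.01,0,0],[0,0,0,0],[0,0,0,0]]' | grep -E "ee_|wid|ft"
python3 - <<'E'
from h import *
a=[]
for n in("side","top"):
    c=r.camera(n);cv2.imwrite(f"pics/{n}5.png",c["img"][:,:,::-1]);
    a.append(cv2.resize(c["img"][130:440,120:360,::-1] if n=="side" else c["img"][130:440,140:520,::-1],(400,517) if n=="side" else (400,326)))
a[1]=cv2.copyMakeBorder(a[1],0,191,0,0,cv2.BORDER_CONSTANT)
cv2.imwrite("pics/f5.png",np.hstack(a))
E
```

```text
width: 0.0837
grip_force: 0.0
ee_pos: [0.4747, 0.3129, 0.1943]
ft_force: [-0.2, 1.2, -0.3]
width: 0.087
ee_pos: [0.3934, 0.284, 0.192]
ft_force: [1.1, -0.0, -0.1]
width: 0.0869
```

View pics/f5.png

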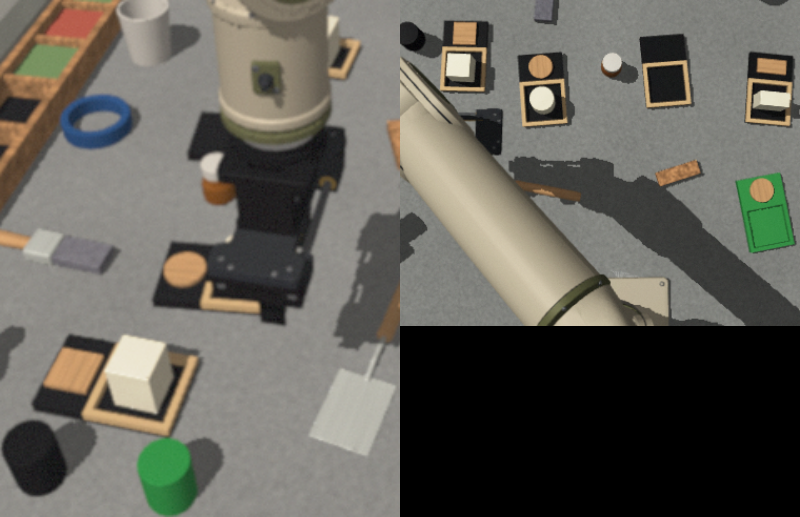

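The square stands in tray_square (crop 460,65), the round in tray_round (542,98) and the oblong in tray_oblong (770,98). The spare tray is empty and the jar is where it was.

```bash
python3 -c "
from bench import r
print(r.close_job())"
```

```text
the job is handed in; nothing more can be done
None
```

The job is handed in: the final pictures show each casting standing in the tray with its matching pattern, the spare tray empty and the jar still in its place, at about 31 s of the 96 s allowed.

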